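# Trip test, then hold the centrifuge guard half open

## Robot

A 7-joint arm with a two-finger parallel gripper is mounted at the origin on a cart in front of the work surface, level with it; the furniture and walls round the work are solid. World frame = base frame: x ahead of the robot, y to its left, z up, the work surface at z = 0. Lengths are in m, angles in rad, forces in N, time in s.
With the tool pointing down it reaches from about 0.35 to 0.9 m from the base axis. Payload 7.2 kg.
Tool frame: the origin (TCP) lies midway between the tips of the shut fingers; the grasp point (between the pads) lies 19 mm behind it; z points along the fingers, y is the line along which they close (so a half turn about z gives the same grasp; the last joint's range is limited). The gripper opens to 88 mm and grips with 3 to 60 N. Pads are 20 mm wide; open, the fingers measure 115 mm over their backs; the gripper's body (75 mm by 178 mm) begins 61 mm behind the grasp point.
Start: joints at [1.132, 0.411, -0.013, 1.596, 0.006, 1.134, -0.082], TCP at [0.226, -0.583, 0.223] pointing down, gripper open.
Joint ranges: [-2.95, 2.95], [-0.29, 1.99], [-1.47, 1.44], [0.14, 2.54], [-1.03, 4.17], [0.13, 1.85], [-2.86, 2.86]. Speed limits (rad/s): [2.39, 2.39, 3.01, 3.01, 3.14, 3.14, 3.14].

## Interface

Orientations are given as a unit quaternion [w, x, y, z].
In Python, from plant import arm gives the robot as it stands. Calls block until the motion is done:
- arm.goto(position, orientation): joint-space move of the TCP to a pose.
- arm.line_to(position, rate=0.15, ori=None): straight line of the TCP; ori=None keeps the orientation; rate is the mean speed in m/s.
- arm.movej(angles): joint-space move.
- arm.set_gripper(opening, grip_force=None): finger opening in m; grip_force is the grip in N (None keeps the last); returns when the fingers have stopped.
- arm.dwell(seconds).
- arm.ik(position, orientation): joint angles nearest the present ones, or None.
- arm.get_obs(): the state.
- arm.snapshot(name): name is "side" or "top" or "wrist"; returns the picture (400x640x3 uint8, red, green, blue); there is no depth.
- arm.camera_params(name): a dict with "intrinsics" (3x3 intrinsics, pixels), "rvec" (rotation vector, rad) and "tvec" (3), from world to camera coordinates, as OpenCV has them. Camera axes: x right, y down, z forward; pixel columns grow to the right and rows downward; lengths in m; the calibration is good to about 2 mm. A picture is of the moment at which its call begins: read the wrist's pose just before it. camera_params takes no time and is no camera call; for the wrist camera it gives the pose at the moment of the call.
A pose or a line that the arm cannot do raises arm.MotionError and nothing moves.
- arm.hand_in(): hands the job in; it is judged then, once.
The state is a dict: "time_s": time; "joint_pos": joint angles; "qd": joint speeds; "effort": joint torques, N m; "position": TCP position; "orientation": TCP orientation; "ft_force": force on the tool from outside, world axes, zero at the start; "torque": the same for the moment, N m; "grip_width": finger opening in m; "grip_force": force on a finger pad.
Only numpy, scipy, OpenCV 4.12 (cv2) and the standard library are available. Lean on these libraries where they do the work, as an engineer would, in place of code of your own. Each camera call takes 0.05 s, during which the arm holds its last target. There are 200 camera calls.

## Task

Do the safety check on the mini-centrifuge: with its clear guard shut, press the yellow test button on the dark grey trip box until the red-knobbed lever drops and let the button come back, then lift the lever back up until it stays up by itself. Only then raise the guard by the black bar at its front and hold it open at 45 degrees, in the middle of the green band on its side scale; the guard falls shut by itself, so finish while still holding it there, with the lever still up. Do not knock the other things on the bench about.

Things in the scene. Friction and masses are not known exactly. Their poses are not given: they have to be found in the camera images.
- centrifuge: fixed pale grey mini-centrifuge, housing 170 (x) x 160 (y) x 82 mm tall, with a black rotor under a clear, grey-framed hinged guard. Origin: centre of its underside; x points from its front to its back, y to its left, z up. On its left side, a scale for the guard angle (a 90 degree arc of radius 70 mm about the hinge, green from 38 to 52 degrees) stands up to 82 mm above the housing top
- guard (a joint): angle of the clear guard about its hinge at the back of the centrifuge, rad: 0 lying shut on the housing, growing as its front edge is raised, stop at 1.5. Gravity and a light spring always close it; at the bar it takes 1 to 2 N to hold up. 45 degrees is 0.785
- guard_hinge (a point): middle of the guard's hinge axis, 81 mm behind and 86 mm above the centrifuge's origin; the axis runs along the centrifuge's y. Does not move with the guard
- guard_bar (a point): centre of the guard's black round grip bar, 12 mm thick, 32 mm long, parallel to the hinge and 200 mm from it; 86 mm above the bench when shut, 36 mm in front of the guard's front edge on a central stem 12 mm wide, so its ends can be pinched from above (it turns between the fingers) or it can be lifted from below. Moves with the guard; axes: x from bar to hinge, z out of its upper face
- trip_box: fixed dark grey trip box, 90 (x) x 120 (y) x 50 mm tall, with a yellow test button and a lever on top. Origin: centre of its underside; x points from its front to its back, y to its left, z up. Stands to the left or to the right of the centrifuge
- button (a joint): travel of the yellow test button, m: 0 out, 0.006 fully down. Its spring takes 1.5 N to start and 4.5 N fully down, and pushes it out again. From about 0.0035 it tips the lever over, which then drops by itself
- button_top (a point): centre of the top face of the yellow button (24 mm dia), 60 mm above the bench when out; the button stands 14 mm in front of and 35 mm to the right of the trip box's centre
- lever (a joint): angle of the drop lever, rad: 0 up (leaning 0.2 rad past upright, towards the back, where it rests by its own weight), 1.15 dropped (leaning 0.95 rad from upright towards the front). Swings freely, moved by a few tenths of a newton; let go within 0.1 rad of 0 it stays up, beyond 0.2 it drops again
- lever_knob (a point): centre of the lever's round red knob (18 mm dia), 60 mm from the pivot: 104 mm above the bench when the lever is up, 80 mm when dropped (then 49 mm in front of the pivot). Moves with the lever
- lever_pivot (a point): pivot of the lever, 35 mm to the left of the trip box's centre and 45 mm above the bench; the axis runs along the trip box's y
- microscope: fixed white and black microscope at the left of the bench, about 250 (x) x 200 (y) mm and 350 mm tall, close to where the arm starts: keep the arm clear of it. Origin: underside of its foot; the eyepieces reach 140 mm in front of it at 330 mm height
- slide_box: bystander, loose: dark-blue cardboard slide box, 88x98x38 mm. Origin: centre of its underside
- timer: bystander, loose: small white and grey bench timer, 60x64x19 mm. Origin: centre of its underside
- matchbox: bystander, loose: small matchbox, 36x64x14 mm. Origin: centre of its underside
- stain_violet: bystander, loose: small stain bottle with black screw cap, 27 mm dia, 58 mm tall. Origin: centre of its underside

How it is judged:
By the outcome, as a careful person would: the job done as asked, in the order asked, and still so for the second after the job is handed in, while the arm keeps its last pose, push and grip.
It also fails if it takes over 64 s, if anything falls off the work surface, if the arm or the gripper's body presses on something with over 40 N, if the wrist force passes 120 N, or if a joint passes its speed limit or range.

## Working session

There is one attempt and no reset: what is moved stays moved. The work goes in short steps, each a Python script; the robot and the scene stay as the last script left them, time stands still between calls to the robot, and variables do not carry over. Pictures are saved under pics/ and viewed, at most 10 in all, crops included, and the job is handed in when it is done.

```bash
ls; mkdir -p pics
python3 - <<'E'
from plant import arm
import cv2
for n in ("side","top"):
    cv2.imwrite(f"pics/{n}0.png",arm.snapshot(n)[:,:,::-1])
    p=arm.camera_params(n);print(n,p)
o=arm.get_obs();print(o)
E
```

```text
pics
side {'intrinsics': array([[451.25589396,   0.        , 325.16278888],
       [  0.        , 451.25589396, 202.06975108],
       [  0.        ,   0.        ,   1.        ]]), 'rvec': array([ 0.10147603,  2.71488692, -1.55343286]), 'tvec': array([0.55999909, 0.02767601, 1.79561106])}
top {'intrinsics': array([[374.32006264,   0.        , 318.6447374 ],
       [  0.        , 374.32006264, 198.89509002],
       [  0.        ,   0.        ,   1.        ]]), 'rvec': array([ 2.19577137, -2.18541647,  0.10446636]), 'tvec': array([0.0480552 , 0.52959536, 1.1972761 ])}
{'time_s': 0.1, 'joint_pos': array([ 1.13181282,  0.41181154, -0.01267518,  1.59696766,  0.00563962,
        1.13429698, -0.08221708]), 'qd': array([ 7.22841164e-04, -2.24086857e-03,  1.65250008e-03, -2.67259408e-03,
        2.63131427e-04, -9.14531921e-06,  9.28015760e-04]), 'effort': array([ 2.87651616e-03, -5.89102972e+01,  6.43850416e-01, -2.91709721e+01,
       -5.38182550e-02,  1.45331837e-02,  5.70010207e-05]), 'position': array([ 0.22623088, -0.58212598,  0.2218956 ]), 'orientation': array([-6.93753747e-04,  9.82864761e-01,  1.84326710e-01, -2.07836668e-04]), 'ft_force': array([ 0.33967027, -0.75830285,  0.81626112]), 'torque': array([-0.01029808, -0.00113127,  0.01587984]), 'grip_force': 0.0, 'grip_width': 0.087570875662248}
```

View pics/side0.png

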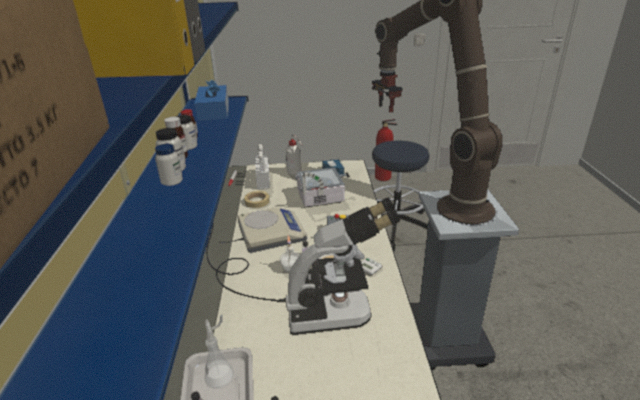

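View pics/top0.png

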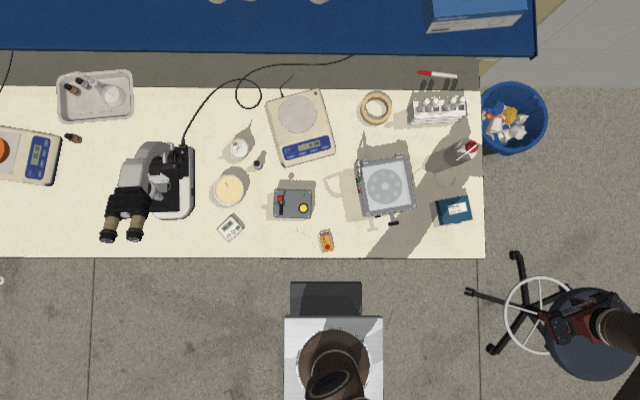

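The top view shows the trip box at (294,204), with its knob at (281,198) and button at (304,208). The centrifuge is at (387,186) with its bar at (394,222). The slide box is at (453,208) and the matchbox at (326,240). In the side view the microscope hides much of the scene.

```bash
cat > h.py <<'E'
import numpy as np, cv2
from plant import arm
from scipy.spatial.transform import Rotation as R
def cam(n):
    p=arm.camera_params(n); Rm=cv2.Rodrigues(p["rvec"])[0]; return p["intrinsics"],Rm,p["tvec"]
def ray(c,px):
    K,Rm,t=c; d=Rm.T@np.linalg.inv(K)@np.array([px[0],px[1],1.]); return -Rm.T@t,d/np.linalg.norm(d)
def atz(c,px,z):
    o,d=ray(c,px); return o+d*(z-o[2])/d[2]
def tri(obs):
    A=np.zeros((3,3));b=np.zeros(3)
    for c,px in obs:
        o,d=ray(c,px);P=np.eye(3)-np.outer(d,d);A+=P;b+=P@o
    x=np.linalg.solve(A,b)
    return x,[round(float(np.linalg.norm(np.cross(x-ray(c,p)[0],ray(c,p)[1]))),4) for c,p in obs]
def q(yaw,tilt=0.):
    """tool down; tool y-axis in world horizontal at yaw+90deg; yaw=0: tool x=+X, y=-Y"""
    r=(R.from_euler('z',yaw)*R.from_euler('y',tilt)*R.from_euler('x',np.pi)).as_quat(); return np.r_[r[3],r[:3]]
E
python3 - <<'E'
from h import *
np.set_printoptions(precision=4,suppress=True)
c=cam("top")
for n,px,z in [("knob",(281,198),.104),("btn",(304,208),.06),("boxc",(294,204),.05),("bar",(394,222),.086),("cent",(387,186),.086),("slide",(453,208),.038),("match",(326,240),.014),("timer",(230,228),.02),("candle",(229,187),.05)]: print(n,atz(c,px,z))
w=cam("wrist");o=arm.get_obs();print("wristcam",-w[1].T@w[2],w[1][2],w[1][0],o["position"]);print(w[0])
for p in [(.45,.0,.35),(.45,-.12,.35)]:
  print(arm.ik(p,q(0)))
  print(arm.ik(p,q(np.pi)))
E
```

```text
knob [0.525  0.1659 0.104 ]
btn [0.4974 0.0971 0.06  ]
boxc [0.5104 0.129  0.05  ]
bar [ 0.4543 -0.1801  0.086 ]
cent [ 0.5654 -0.1596  0.086 ]
slide [ 0.5009 -0.3818  0.038 ]
match [0.3963 0.0261 0.014 ]
timer [0.4339 0.3356 0.02  ]
candle [0.5633 0.3351 0.05  ]
wristcam [ 0.2994 -0.5526  0.383 ] [-0.2679 -0.1027 -0.958 ] [ 0.3629 -0.9318 -0.0017] [ 0.2262 -0.5821  0.2219]
[[286.8328   0.     320.7985]
 [  0.     286.8328 194.1089]
 [  0.       0.       1.    ]]
[ 0.4802  0.0535 -0.606   1.766   0.0313  1.3317 -1.7033]
[ 0.7216  0.0799 -0.866   1.7551  0.0626  1.3351  1.4134]
[ 0.4956  0.0656 -0.3568  1.7479  0.0236  1.3322 -1.4369]
[ 0.8085  0.0959 -0.6962  1.7315  0.0632  1.3368  1.6707]
```

Run:
```python
from h import *
import pickle
C=[]
for i,y in enumerate((-.12,.1)):
    arm.goto([.42,y,.32],q(0)); arm.dwell(.2)
    C.append(cam("wrist")); cv2.imwrite(f"pics/w{i}.png",arm.snapshot("wrist")[:,:,::-1])
pickle.dump(C,open("C.pkl","wb"));o=arm.get_obs();print(o["time_s"],o["position"],o["joint_pos"])
```

```text
3.3333 [0.42029215 0.09879278 0.31991522] [ 0.26595381  0.03368844 -0.61481638  1.85306133  0.02046951  1.26128367
 -1.92791979]
```

View pics/w0.png

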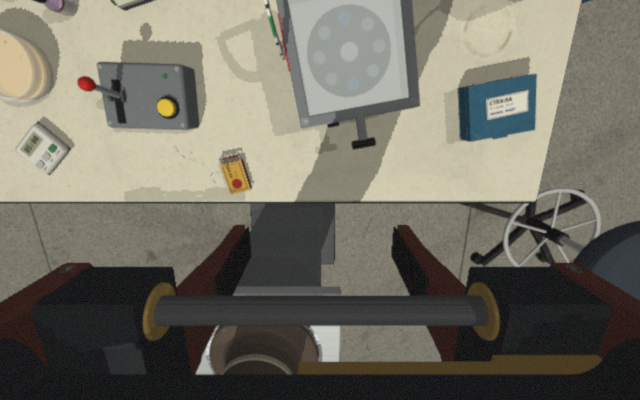

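View pics/w1.png

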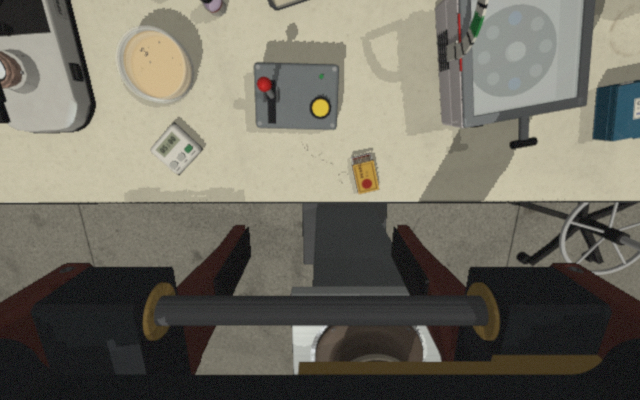

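w0 has the knob at (86,84), the button at (166,106) and the bar at (363,143). In w1 they are at (265,85), (320,107) and (523,142). The trip box is nearly axis-aligned and the centrifuge is turned about 10°.

Run:
```python
from h import *
import pickle
np.set_printoptions(precision=4,suppress=True)
C=pickle.load(open("C.pkl","rb"));I=[cv2.imread(f"pics/w{i}.png").astype(int) for i in (0,1)]
def cen(im,px,f,r=14):
    x,y=px;w=im[y-r:y+r+1,x-r:x+r+1];m=f(w[...,2],w[...,1],w[...,0]);yy,xx=np.nonzero(m);return (x-r+xx.mean(),y-r+yy.mean()),len(xx)
red=lambda r,g,b:(r>110)&(g<70)&(b<80)
yel=lambda r,g,b:(r>140)&(g>110)&(b<90)
for n,p,f in [("knob",((86,84),(265,85)),red),("btn",((166,106),(320,107)),yel)]:
    z=[cen(I[i],p[i],f) for i in (0,1)];print(n,z,*tri([(C[i],z[i][0]) for i in (0,1)]))
for n,p in [("bar",((363,143),(523,142))),("barL",((352.5,145),(511,145))),("barR",((375,141.5),(536.5,140))),("gFL",((304,127),(463,127))),("gFR",((418,105),(592,104))),("boxBL",((100,64),(256,63))),("boxBR",((190,65),(337,65))),("boxFR",((197,128),(338,129))),("boxFL",((109,127),(255,128)))]:
    print(n,*tri([(C[i],p[i]) for i in (0,1)]))
for n,p,z in [("matchTL",(222,155),.014),("matchTR",(240,150),.014),("matchBR",(250,187),.014),("matchB",(230,193),.014)]: print(n,atz(C[0],p,z))
```

```text
knob [((np.float64(84.93103448275862), np.float64(83.59310344827585)), 145), ((np.float64(263.45394736842104), np.float64(84.28947368421052)), 152)] [0.5272 0.1699 0.1052] [0.0002, 0.0002]
btn [((np.float64(164.95670995670997), np.float64(107.26406926406926)), 231), ((np.float64(320.0), np.float64(107.42543859649123)), 228)] [0.4997 0.1007 0.0579] [0.0001, 0.0001]
bar [ 0.4532 -0.1771  0.0845] [0.0006, 0.0006]
barL [ 0.4495 -0.1631  0.0819] [0.0, 0.0]
barR [ 0.4559 -0.1929  0.0874] [0.0009, 0.0009]
gFL [ 0.4735 -0.0962  0.0761] [0.0, 0.0]
gFR [ 0.5026 -0.2418  0.1026] [0.0005, 0.0005]
boxBL [0.5586 0.1901 0.0437] [0.0009, 0.0009]
boxBR [0.5601 0.0753 0.0169] [0.0002, 0.0002]
boxFR [0.4683 0.0729 0.025 ] [0.0006, 0.0006]
boxFL [0.4709 0.1984 0.04  ] [0.0005, 0.0005]
matchTL [0.4251 0.042  0.014 ]
matchTR [0.4333 0.012  0.014 ]
matchBR [0.371  0.0002 0.014 ]
matchB [0.3604 0.0349 0.014 ]
```

Run:
```python
from h import *
import pickle
arm.set_gripper(0.0)
arm.goto([.4997,.1007,.15],q(0)); arm.line_to([.4997,.1007,.066],rate=.1); arm.dwell(.3)
f0=np.mean([arm.get_obs()["ft_force"][2] for _ in range(3)]);print(f0,arm.get_obs()["position"])
for z in np.arange(.062,.0515,-.001):
    arm.line_to([.4997,.1007,z],rate=.02); arm.dwell(.1)
    o=arm.get_obs();f=o["ft_force"][2]-f0;print(round(z,4),o["position"][2].round(4),round(f,2))
    if f>4.0: break
arm.dwell(.3)
arm.line_to([.4997,.1007,.09],rate=.06)
arm.goto([.40,.13,.27],q(0)); arm.set_gripper(.045); arm.dwell(.1)
c=cam("wrist");im=arm.snapshot("wrist")[:,:,::-1];cv2.imwrite("pics/d0.png",im)
pickle.dump(c,open("D0.pkl","wb"));print(arm.get_obs()["time_s"])
cv2.imwrite("pics/t1.png",cv2.resize(arm.snapshot("top")[160:260,230:430,::-1],None,fx=3,fy=3))
```

```text
-0.46271411011793767 [0.49996091 0.10069149 0.06637548]
0.062 0.0619 -0.01
0.061 0.061 0.22
0.06 0.0601 1.75
0.059 0.0591 2.51
0.058 0.0581 2.64
0.057 0.057 3.99
0.056 0.056 3.79
0.055 0.055 4.75
12.5
```

View pics/d0.png

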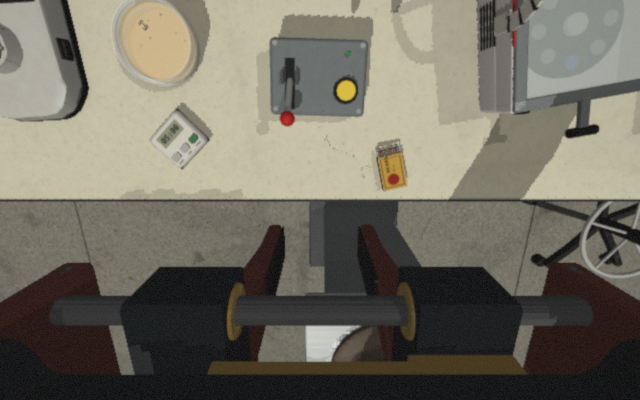

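The lever has dropped: the knob is now at (287,118), in front of the box, and the button is out again. Next I'll pinch the knob and carry it along its arc.

Run:
```python
from h import *
import pickle
np.set_printoptions(precision=4,suppress=True)
c=pickle.load(open("D0.pkl","rb"));im=cv2.imread("pics/d0.png").astype(int)
w=im[104:133,273:302];yy,xx=np.nonzero((w[...,2]>110)&(w[...,1]<70)&(w[...,0]<80))
px=(273+xx.mean(),104+yy.mean());k=atz(c,px,.08);print("dropped knob",px,k)
up=np.array([.5272,.1699,.104])
d=(up-k)[:2];L=np.linalg.norm(d);print("chord",L,"exp",.0488+.0119)
assert abs(L-.0607)<.006
u=d/L; piv=np.r_[(k[:2]+.0488*u+up[:2]-.0119*u)/2,.045]
print("piv",piv,"dir",u)
K=lambda ph: piv+.06*np.array([-np.sin(ph)*u[0],-np.sin(ph)*u[1],np.cos(ph)])
off=np.array([0,0,-.018]); qq=q(np.arctan2(u[1],u[0]))
s=K(.95)
arm.goto(s+[0,0,.07],qq); arm.line_to(s+off,rate=.1)
arm.set_gripper(.0,4); o=arm.get_obs();print("grip",o["grip_width"],o["grip_force"],o["position"]-s)
if not .014<o["grip_width"]<.021: raise SystemExit("no knob")
for ph in np.linspace(.95,-.2,9)[1:]: arm.line_to(K(ph)+off,rate=.08)
arm.dwell(.2);o=arm.get_obs();print(o["grip_width"],o["ft_force"],o["position"])
arm.set_gripper(.045); e=K(-.2); arm.line_to(e+[0,0,.05],rate=.1)
arm.goto([.40,.06,.27],q(0)); arm.dwell(.1)
c2=cam("wrist");pickle.dump(c2,open("E0.pkl","wb"));cv2.imwrite("pics/e0.png",arm.snapshot("wrist")[:,:,::-1]);print(arm.get_obs()["time_s"])
```

```text
dropped knob (np.float64(286.84444444444443), np.float64(118.46666666666667)) [0.4668 0.1715 0.08  ]
chord 0.06041691534459923 exp 0.060700000000000004
piv [0.5154 0.1702 0.045 ] dir [ 0.9997 -0.0258]
grip 0.01732620504591547 4.000144936144352 [ 0.0001 -0.0008 -0.0179]
0.017421336485176644 [ 0.1655 -6.1819  0.759 ] [0.528  0.169  0.0861]
19.4667
```

View pics/e0.png

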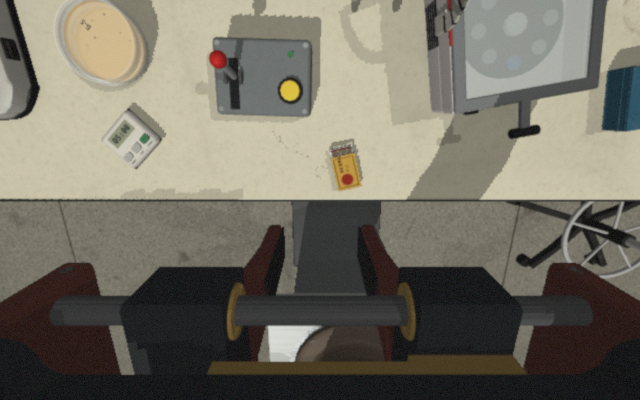

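The lever stands up, with the knob at (218,60). The bar is at (524,132), with ends at (508,135) and (540,128). Next I'll refine the bar position, pinch its ends and raise the guard.

Run:
```python
from h import *
import pickle
np.set_printoptions(precision=4,suppress=True)
C=pickle.load(open("C.pkl","rb"));c=pickle.load(open("E0.pkl","rb"))
print(atz(c,(524,132),.086),*[atz(C[i],p,.086) for i,p in ((0,(363,143)),(1,(523,142)))])
b,r=tri([(C[0],(363,143)),(C[1],(523,142)),(c,(524,131.5))]);print(b,r)
b=np.mean([atz(c,(524,131.5),.086),atz(C[0],(363,143),.086),atz(C[1],(523,142),.086)],0)
e=atz(c,(508,135),.086)-atz(c,(540,128),.086);psi1=np.arctan2(-e[0],e[1])
psi=(psi1+np.deg2rad(11.5))/2;print("psi",psi1,psi,"bar",b)
x=np.array([np.cos(psi),np.sin(psi),0]);z=np.array([0,0,1.]);H=b+.2*x;print("hinge",H)
off=np.array([0,0,-.019]);qq=q(psi)
arm.set_gripper(.056); arm.goto(b+[0,0,.10],qq); arm.line_to(b+off,rate=.1); arm.dwell(.2)
arm.set_gripper(.0,15);arm.dwell(.2);o=arm.get_obs();print(o["grip_width"],o["grip_force"],o["ft_force"],o["position"],o["time_s"])
pickle.dump((b,psi,H),open("G.pkl","wb"))
cv2.imwrite("pics/g0.png",arm.snapshot("wrist")[:,:,::-1])
```

```text
[ 0.4522 -0.1768  0.086 ] [ 0.4528 -0.1769  0.086 ] [ 0.454 -0.176  0.086]
[ 0.4531 -0.1771  0.085 ] [0.0004, 0.0008, 0.0005]
psi 0.22230960940111397 0.21151123669023092 bar [ 0.4532 -0.1765  0.086 ]
hinge [ 0.6488 -0.1345  0.086 ]
0.031619140900834876 15.000036656856537 [ 2.2658 -6.2235 -1.2241] [ 0.4536 -0.1784  0.0673] 23.1333
```

View pics/g0.png

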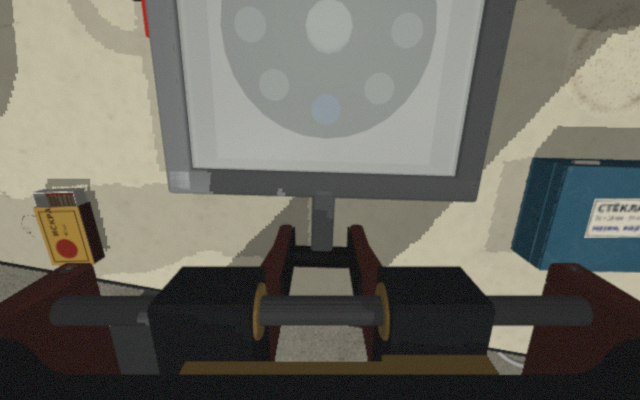

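The bar is pinched squarely between the fingers around (320,255), and the guard is still shut. Now I'll raise it along the arc.

Run:
```python
from h import *
import pickle
np.set_printoptions(precision=4,suppress=True)
b,psi,H=pickle.load(open("G.pkl","rb"));psi=.19
p=arm.get_obs()["position"];b=np.array([p[0],p[1],.086])
x=np.array([np.cos(psi),np.sin(psi),0]);z=np.array([0,0,1.]);H=b+.2*x
for a in np.deg2rad(np.arange(5,46,5)):
    arm.line_to(H-.2*np.cos(a)*x+.2*np.sin(a)*z-[0,0,.019],rate=.07)
arm.dwell(.4);o=arm.get_obs();print(o["grip_width"],o["grip_force"],o["ft_force"],o["position"],o["time_s"])
print("angle",np.rad2deg(np.arcsin((o["position"][2]+.019-.086)/.2)), np.rad2deg(np.arccos(np.dot(H-o["position"],x)/.2)))
t=arm.snapshot("top")[140:280,220:480,::-1];w=arm.snapshot("wrist")[:,:,::-1]
pickle.dump(cam("wrist"),open("F0.pkl","wb"))
cv2.imwrite("pics/f0.png",np.vstack([w[:290],cv2.resize(t,(557,300))[:, :557] if 0 else cv2.copyMakeBorder(cv2.resize(t,(557,300)),0,0,0,83,cv2.BORDER_CONSTANT)]))
```

```text
0.03186847765990292 14.999828338623047 [-1.4062 -4.6396 -0.4419] [ 0.5116 -0.1679  0.2089] 27.1833
angle 45.184434719186875 45.132450165900764
```

View pics/f0.png

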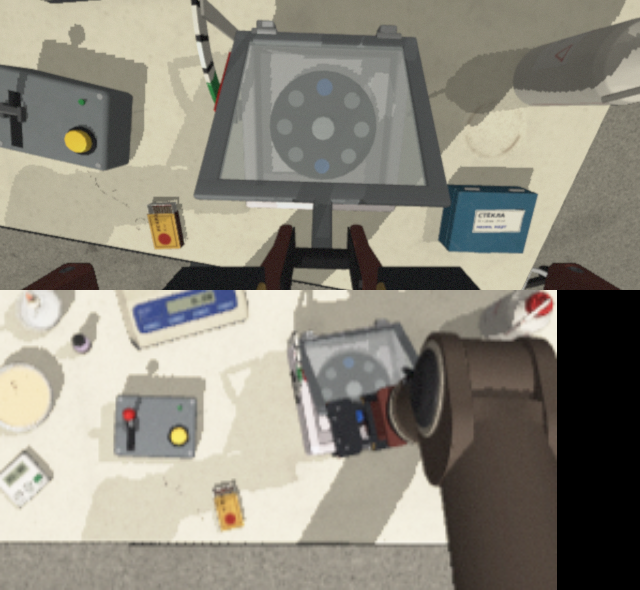

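The guard is held up, with the bar still at the same place between the fingers (about (320,256)). The TCP position gives about 45°. The lever's red knob is still up in the top crop at (128,413), and the bystanders have not moved.

```bash
python3 -c "
from plant import arm
print(arm.hand_in())"
```

```text
the job is handed in; nothing more can be done
None
```

The safety check is done and handed in: the test button tripped the lever and came back out, the lever was lifted and stayed up, and the guard is held open at about 45° (worked out from the arm position, not read off the scale).

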